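# Clear the ink tin and hold the belt tensioner open

### The job

I am about to fit a new belt on the little drive unit and need its sprung tensioner arm held out of the way. First slide the ink tin that stands in the arm's way sideways along the plate, without lifting it, onto the empty ring mark and let go of it; then push the arm's upright post back, towards you and the place the tin has left, past the click of its pawl and finish while still holding it there, short of its end stop, because it springs back as soon as it is released. Leave the loose star knob and the other tins where they are.

Things in the scene. Friction and masses are not known exactly. Their poses are not given: they have to be found in the camera images.
- drive_plate: belt drive unit, fixed: aluminium plate 160 (its x) x 330 (its y) x 10 mm. Origin: centre of its underside; x points towards the robot, y to the robot's right, z up (yaw pi, give or take 0.17). On it, in mm: belt pulleys at (-55, 128) and (-55, -122) on the far side, tops 50 above the trolley; pawl guide (69, -140), top 32; end-stop peg (29, -100), top 30; black ring marks 72 across, flush
- ink_tin: the smallest ink tin, a cylinder 60 mm across and 55 mm high, about 0.26 kg; it starts on the ring mark nearer the arm (35, -20 mm on the plate), in the way of the arm. Origin: centre of its underside, z up
- ring_a (a point): centre of the ring mark where the tin starts, on the plate's upper face, 10 mm above the trolley, at (35, -20) mm on the plate
- ring_b (a point): centre of the empty ring mark, on the plate's upper face, 125 mm to the robot's right of the other (along the plate's +y), at (35, 105) mm on the plate
- pivot (a point): vertical pivot axis of the tensioner arm, at the plate's upper face, (10, -140) mm on the plate. Its bolt stands 40 mm above the plate
- grip_post: upright round steel post on the free end of the tensioner arm, 16 mm across, from 44 to 106 mm above the trolley, above an idler roller 29 mm across (29 to 44 mm above the trolley). Origin on the post's axis, 18 mm above the trolley; post and roller turn freely on the arm
- post_top (a point): centre of the upper end of that post, 106 mm above the trolley; 136 mm from the pivot axis; at rest at (-55, -20) mm on the plate
- tensioner (a joint): angle of the tensioner arm, rad: 0 at rest, grows as the post is pushed back, towards the robot, clockwise seen from above about the pivot; end stop at 0.64. A spring returns it: about 5 N at the post at rest, 9 N at 0.5. The click (a pawl rides over a tooth and needs some 2 to 3 N more) lies from 0.20 to 0.40, and it does not keep the arm from springing back
- pawl (a joint): how far the small sprung pawl behind the pivot is pushed out, m: 0 at rest, about 0.0025 when the tooth passes under it, 0 again once past the click
- star_knob: loose black star knob, 40 mm across and 22 mm high, on the plate between the post and the right-hand pulley, near (-48, 60) mm; a bystander. Origin: centre of its underside
- tall_tin: tallest tin, 70 mm across, 85 mm high, on the trolley behind the plate to the right; a bystander. Origin: centre of its underside
- mid_tin: middle tin, 66 mm across, 72 mm high, on the trolley behind the plate to the left; a bystander. Origin: centre of its underside

How it is judged (in metres and radians):
On the way, in this order (a step that is already met when the one before it is completed fails the run):
1. the tin stands on the empty ring mark, let go, while the tensioner arm is still at rest (horizontal distance between ink_tin and ring_b below 0.012 m and contact force between the fingers and ink_tin below 0.1 N and linear speed of ink_tin below 0.02 m/s and value of joint tensioner below 0.15 rad), for 0.2 s.
2. the arm has been pushed back past its click (value of joint tensioner above 0.42 rad and value of joint pawl below 0.001 m), for 0.2 s.
At the end, for the whole second after the job is handed in: the fingers still press on the post (over 2 N) and hold the arm between 0.42 and 0.61 rad, past the click (pawl back in, under 1 mm) and short of the end stop at 0.64; the tin stands upright on the plate within 12 mm of the centre of the ring mark that was empty, not touched (all of step 2 and value of joint tensioner below 0.61 rad and contact force between the fingers and grip_post above 2 N and horizontal distance between ink_tin and ring_b below 0.012 m and z of ink_tin in the frame of drive_plate below 0.013 m and angle between ink_tin's own z axis and vertical below 0.1 rad and contact force between the fingers and ink_tin below 0.1 N); the arm keeps its last pose, push and grip.
It fails at once if the tin is lifted more than 6 mm off the plate (z of ink_tin in the frame of drive_plate above 0.016 m).
It fails at once if the tin is tipped (angle between ink_tin's own z axis and vertical above 0.3 rad).
It fails at once if the star knob or another tin is moved more than 25 mm (distance of any of star_knob, tall_tin, mid_tin from where it was at the start of the episode above 0.025 m).
It also fails if it takes over 48 s, if anything falls off the work surface, if the arm or the gripper's body presses on something with over 40 N, if the wrist force passes 120 N, or if a joint passes its speed limit or range.

### The arm

A 6-joint arm with a two-finger parallel gripper is mounted at the origin on a cart in front of the work surface, level with it; the furniture and walls round the work are solid. World frame = base frame: x ahead of the robot, y to its left, z up, the work surface at z = 0. Lengths are in m, angles in degrees, forces in N, time in s.
With the tool pointing down it reaches from about 0.4 to 0.825 m from the base axis. Payload 7 kg.
Tool frame: the origin (TCP) lies midway between the tips of the shut fingers; the grasp point (between the pads) lies 19 mm behind it; z points along the fingers, y is the direction in which the jaws open and shut (so a half turn about z gives the same grasp; the last joint's range is limited). The gripper opens to 88 mm and grips with 3 to 60 N. Pads are 19 mm wide; open, the fingers measure 130 mm over their backs; the gripper's body (78 mm by 193 mm) begins 47 mm behind the grasp point.
Start: joints at [89.387, 20.546, 0.682, 0, -70.136, -16.507], TCP at [0.199, 0.645, 0.227] pointing down, gripper open.
Joint ranges: [-176.03, 176.03], [-82.01, 121.73], [-58.28, 71.71], [-173.87, 95.51], [-174.79, -0.11], [-173.66, 173.66]. Speed limits (degrees/s): [136.94, 136.94, 172.46, 180, 180, 180].

### API

Orientations are given as a 3x3 rotation matrix whose columns are the frame's x, y, z axes.
In Python, from rig import robot gives the robot as it stands. Calls block until the motion is done:
- robot.goto(position, orientation): joint-space move of the TCP to a pose.
- robot.servo_line(position, ori=None, speed=0.15): straight line of the TCP; ori=None keeps the orientation; speed is the mean speed in m/s.
- robot.movej(angles): joint-space move.
- robot.move_gripper(opening): opening from 0.0 (shut) to 1.0 (fully open); the grip force is fixed at half the most; returns when the fingers have stopped.
- robot.dwell(seconds).
- robot.ik(position, orientation): joint angles nearest the present ones, or None.
- robot.grab_frame(name): name is "side" or "top" or "wrist"; returns (picture, depth): 400x640x3 uint8, red, green, blue; 400x640 float32, m along the optical axis (not along the pixel's ray), 0 where there is no reading.
- robot.camera_info(name): a dict with "vfov" (degrees; the focal length in pixels is half the picture's height over the tangent of half this angle, whatever the lens; pixels are square), "cx", "cy" (the principal point, pixels), "k1" (the pictures are not rectified: a ray, as slopes to the right and down, at radius r is drawn at 1 + k1 r^2 times it, then the intrinsics apply), "view" (4x4, takes a point from world to camera coordinates); the wrist camera has in their place "T_tool_cam" (4x4, takes a point from camera to tool coordinates, whose origin is the TCP and whose axes are the flange's). Camera axes: x right, y down, z forward; pixel columns grow to the right and rows downward; lengths in m; the calibration is good to about 2 mm. A picture is of the moment at which its call begins: read the wrist's pose just before it. camera_info takes no time and is no camera call.
A pose or a line that the arm cannot do raises robot.Unreachable and nothing moves.
- robot.job_done(): hands the job in, once; it reports no verdict.
Readings, each from a call of its own:
- robot.read_t(): time.
- robot.read_qpos(): joint angles.
- robot.read_qvel(): joint speeds.
- robot.read_effort(): joint torques, N m.
- robot.read_position(): TCP position.
- robot.read_tcp_rot(): TCP orientation.
- robot.read_force(): force on the tool from outside, world axes, zero at the start.
- robot.read_ft_torque(): the same for the moment, N m.
- robot.read_grip_width(): opening from 0.0 (shut) to 1.0 (fully open).
Only numpy, scipy, OpenCV 4.12 (cv2) and the standard library are available. Lean on these libraries where they do the work, as an engineer would, in place of code of your own. Each camera call takes 0.05 s, during which the arm holds its last target. There are 200 camera calls.

## Working session

There is one attempt and no reset: what is moved stays moved. The work goes in short steps, each a Python script; the robot and the scene stay as the last script left them, time stands still between calls to the robot, and variables do not carry over. Pictures are saved under pics/ and viewed, about 8 in all and at most 12, crops included, and the job is handed in when it is done.

```bash
mkdir -p pics; python3 - <<'E'
from rig import robot
import cv2,numpy as np
for n in("top","side"):
    p,d=robot.grab_frame(n);cv2.imwrite(f"pics/{n}0.png",p[...,::-1]);np.save(f"pics/{n}0d.npy",d)
    print(n,robot.camera_info(n))
print(robot.camera_info("wrist"),robot.read_tcp_rot(),robot.read_t())
E
```

```text
top {'vfov': 57.4789129751917, 'cx': 318.0984577706363, 'cy': 201.63611722169276, 'k1': -0.0460014075290144, 'view': array([[-0.01945053, -0.99941022, -0.02829985,  0.05997538],
       [-0.99617539,  0.02178364, -0.0846172 ,  0.54830199],
       [ 0.08518377,  0.02654577, -0.99601157,  0.89762954],
       [ 0.        ,  0.        ,  0.        ,  1.        ]])}
side {'vfov': 47.5230217682235, 'cx': 314.76452832765096, 'cy': 196.31477705193208, 'k1': -0.028142071867349103, 'view': array([[ 0.96893647, -0.24723733, -0.00598556, -0.54951707],
       [-0.13129389, -0.49373607, -0.8596433 ,  0.17710869],
       [ 0.20958062,  0.83372561, -0.51085964,  0.86865893],
       [ 0.        ,  0.        ,  0.        ,  1.        ]])}
{'vfov': 62.7441127354964, 'cx': 321.76295163133204, 'cy': 198.32460568844053, 'k1': -0.005626738945367836, 'T_tool_cam': array([[ 1.92153361e-04, -9.63867312e-01, -2.66382748e-01,
         7.25840889e-02],
       [ 9.99999920e-01,  9.14919615e-05,  3.90292672e-04,
        -7.46277215e-05],
       [-3.51818469e-04, -2.66382802e-01,  9.63867252e-01,
        -1.57907371e-01],
       [ 0.00000000e+00,  0.00000000e+00,  0.00000000e+00,
         1.00000000e+00]])} [[ 9.55660268e-01 -2.94471382e-01 -2.39513654e-04]
 [-2.94471417e-01 -9.55659221e-01 -1.42754181e-03]
 [ 1.91476778e-04  1.43477491e-03 -9.99998952e-01]] 0.1
```

View pics/top0.png

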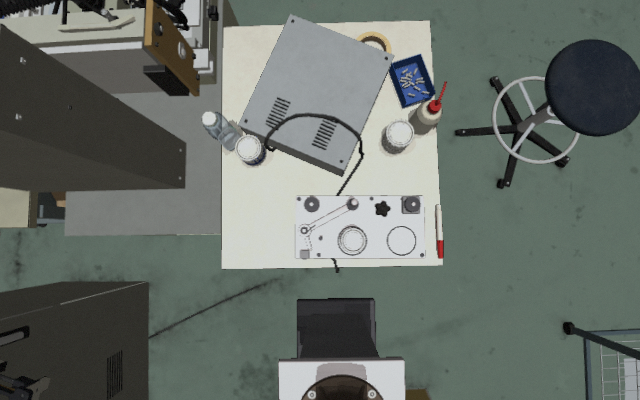

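The plate is at about columns 295–425, rows 195–260. I'll enlarge it.

```bash
python3 - <<'E'
import cv2
p=cv2.imread("pics/top0.png")
cv2.imwrite("pics/c1.png",cv2.resize(p[185:275,285:445],None,fx=5,fy=5,interpolation=cv2.INTER_CUBIC))
E
cat > h.py <<'E'
import numpy as np,cv2
from rig import robot
def K(ci):
    f=200/np.tan(np.radians(ci["vfov"]/2));return np.array([[f,0,ci["cx"]],[0,f,ci["cy"]],[0,0,1]])
def cam(n):  # camera->world
    ci=robot.camera_info(n)
    if n!="wrist": return ci,np.linalg.inv(ci["view"])
    T=np.eye(4);T[:3,:3]=robot.read_tcp_rot();T[:3,3]=robot.read_position()
    return ci,T@ci["T_tool_cam"]
def pix2plane(ci,T,uv,z):
    k=K(ci);s0=(np.array(uv,float)-k[:2,2])/k[0,0];s=s0.copy()
    for _ in range(10): s=s0/(1+ci["k1"]*(s@s))
    r=T[:3,:3]@np.array([*s,1]);return T[:3,3]+r*(z-T[2,3])/r[2]
def w2pix(ci,T,P):
    c=np.linalg.inv(T)@np.array([*P,1]);s=c[:2]/c[2];k=K(ci);return s*(1+ci["k1"]*(s@s))*k[0,0]+k[:2,2]
E
```

```text
(no output)
```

View pics/c1.png

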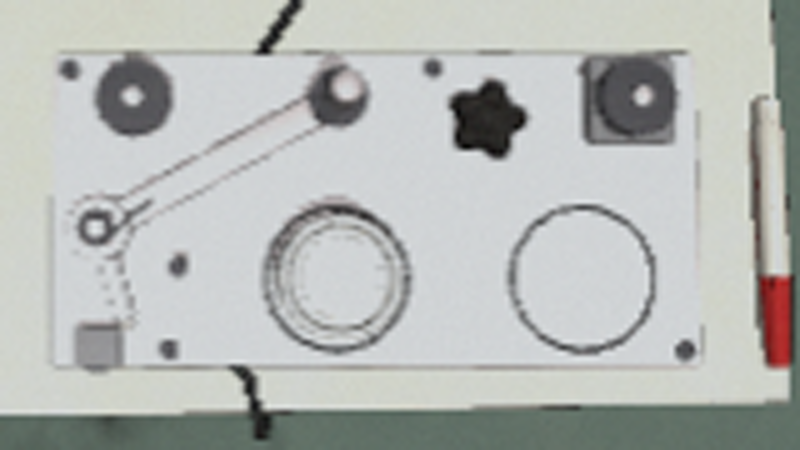

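View pics/side0.png

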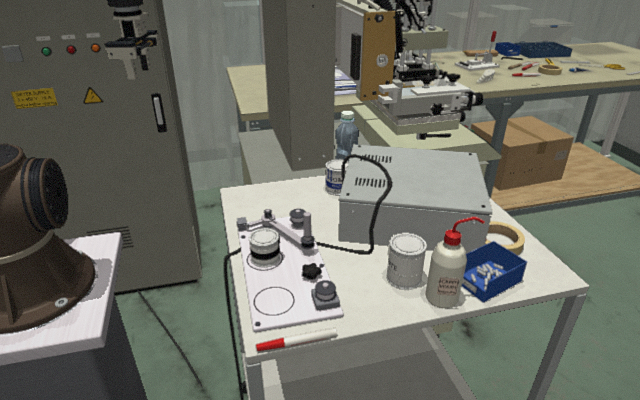

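```bash
python3 - <<'E'
from h import *
ci,T=cam("top")
# crop px -> px
c=lambda a,b:((a+.5)/5-.5+285,(b+.5)/5-.5+185)
obs=[((582,278),(35,105),10),((69,69),None,10),((135,97),(-55,-122),50),((637,97),(-55,128),50),((347,84),(-55,-20),106),((95,227),(10,-140),50),((98,333),(69,-140),32),((178,264),(29,-100),30),((55,53),(-80,-165),10),((53,367),(80,-165),10),((701,365),(80,165),10),((690,53),(-80,165),10)]
L=[];W=[]
for uv,l,z in obs:
    p=pix2plane(ci,T,c(*uv),z/1000)
    if l: L.append(np.array(l)/1000);W.append(p[:2])
L=np.array(L);W=np.array(W)
lm=L.mean(0);wm=W.mean(0);H=(L-lm).T@(W-wm)
a=np.arctan2(H[0,1]-H[1,0],H[0,0]+H[1,1]);R=np.array([[np.cos(a),-np.sin(a)],[np.sin(a),np.cos(a)]])
o=wm-R@lm;print("yaw",np.degrees(a),"origin",o);print(np.round((W-(L@R.T+o))*1000,1))
for n,l in dict(ring_a=(35,-20),ring_b=(35,105),pivot=(10,-140),post=(-55,-20)).items(): print(n,R@np.array(l)/1000+o)
print("tin top",pix2plane(ci,T,c(338,278),.065))
# obstacles from both cameras
for n in("top","side"):
    ci,T=cam(n);d=np.load(f"pics/{n}0d.npy");k=K(ci);v,u=np.mgrid[:400,:640]
    s=cv2.undistortPoints(np.stack([u,v],-1).reshape(-1,1,2).astype(float),k,np.array([ci["k1"],0,0,0])).reshape(-1,2)
    P=(np.c_[s,np.ones(len(s))]*d.reshape(-1,1))@T[:3,:3].T+T[:3,3];P=P[d.ravel()>0]
    P=P[(P[:,2]>.04)&(np.hypot(P[:,0],P[:,1])<1.05)&(P[:,0]>-.2)]
    g={}
    for p in P: 
        q=(int(np.floor(p[0]/.1)),int(np.floor(p[1]/.1)));g[q]=max(g.get(q,0),p[2])
    print(n);
    for i in range(9,-3,-1): print(f"{i/10:5.1f}",*[f"{int(g.get((i,j),0)*100):4d}" for j in range(10,-7,-1)])
print("y from 1.0 down to -0.6")
E
```

```text
yaw 178.6815522693955 origin [ 0.485776   -0.05508351]
[[-0.4  0. ]
 [-1.8 -1.6]
 [-1.4  2.8]
 [-0.1  0.3]
 [-0.6 -0.4]
 [ 6.1 -1.1]
 [ 0.3 -0.6]
 [-1.  -1.4]
 [-1.4 -1.7]
 [ 0.9  0.5]
 [-0.7  3.1]]
ring_a [ 0.45124546 -0.03428349]
ring_b [ 0.4483693  -0.15925039]
pivot [0.47899994 0.08510951]
post [ 0.54122163 -0.03635432]
tin top [ 0.45169827 -0.03213915  0.065     ]
top
  0.9    0    0    0    0    0   34   34   33   21   12   12   12   11    5    0    0    0
  0.8    0    0    0    0    0   47   47   45   42   12   12   12   12    5    0    0    0
  0.7    0    0    0    0    0   46   55   46   42   13   12   12   11   18    0    0    0
  0.6    0    0    0   24   34   44   55    0   14   12   12   12    8    0    0    0    0
  0.5    0    0   12   23   34   42   52    0    0    0    5   10    5    4    0    0    0
  0.4    0    0    0    0    0    0    0    0    0    0    5    7    0    0    0    0    0
  0.3    0    0    0    0    0    0    0    0    0    0    0    0    0    0    0    0    0
  0.2    0    0    6    0   33   33    0    0    0    0    0    0    0    0    0    0  
[... 788 characters left out ...]
   0    5   10    5    4    0    0    0
  0.4    0    0    0    0    0    0    0    0    0    0    5    6    0    0    0    0    0
  0.3    0    0    0    0    0    0    0    0    0    0    0    0    0    0    0    0    0
  0.2   38   38   39   33   43   43    0    0    0    0    0    0    0    0    0    0    0
  0.1    0    0   40    0   43   43    0    0    0    0   26   26    0    0    0    0    0
  0.0    0    0   41    0    0    0    0    0    0    0   28   28    0    0    0    0    0
 -0.1    0    0   41    0    0    0    0    0    0    0    0   10    0    0    0    0    0
 -0.2    0    0   42    0    0    0    0    0    0    0    0    0    0    0    0    0    0
y from 1.0 down to -0.6
```

```bash
python3 - <<'E'
from h import *
A=[]
for n in("top","side"):
    ci,T=cam(n);d=np.load(f"pics/{n}0d.npy");k=K(ci);v,u=np.mgrid[:400,:640]
    s=cv2.undistortPoints(np.stack([u,v],-1).reshape(-1,1,2).astype(float),k,np.array([ci["k1"],0,0,0])).reshape(-1,2)
    P=(np.c_[s,np.ones(len(s))]*d.reshape(-1,1))@T[:3,:3].T+T[:3,3];A.append(P[d.ravel()>0])
P=np.vstack(A)
c=P[(P[:,2]>.15)&(P[:,0]>.3)&(P[:,0]<1)&(P[:,1]>.2)&(P[:,1]<.9)]
print("column min x,y",np.percentile(c[:,:2],[0.1,1],axis=0),"near corner",c[np.argmin(np.hypot(c[:,0],c[:,1]))])
b=P[(P[:,2]>.1)&(P[:,0]>.56)&(P[:,0]<.9)&(abs(P[:,1])<.15)];print("box min x",np.percentile(b[:,0],[.1,1]),b[b[:,0]<np.percentile(b[:,0],.3)][:4],"zmax",np.percentile(b[:,2],99))
R0=robot.read_tcp_rot();print(robot.read_qpos())
def yaw(a): c,s=np.cos(a),np.sin(a);return np.array([[c,s,0],[s,-c,0],[0,0,-1.]])
for az,r in((72,.45),(50,.43),(30,.43),(10,.45),(-4.35,.451)):
    p=np.array([r*np.cos(np.radians(az)),r*np.sin(np.radians(az)),.25])
    for y in(az-89,np.radians(-1.32)*180/np.pi): print(az,y,robot.ik(p,yaw(np.radians(y))))
for p in((.451,-.034,.033),(.448,-.159,.033),(.58,-.044,.075),(.49,-.05,.075)): print(p,robot.ik(np.array(p),yaw(np.radians(-1.32))))
E
```

```text
column min x,y [[0.59885713 0.25790091]
 [0.59938004 0.26317231]] near corner [0.5992731  0.40832816 0.39156603]
box min x [0.61596793 0.6289534 ] [[ 0.6198666  -0.00090324  0.11768062]
 [ 0.62005941 -0.00323178  0.11630838]
 [ 0.61998257 -0.00551399  0.11642901]
 [ 0.61955404 -0.01001241  0.11819511]] zmax 0.12692150900490964
[ 8.93869124e+01  2.05861120e+01  6.40668106e-01 -1.36598405e-02
 -7.01364910e+01 -1.65081140e+01]
72 -17 [ 97.22805064  -2.23618019 -24.00087619   0.         -68.23530399
 -24.22805064]
72 -1.3199999999999998 [ 97.22805064  -2.23618019 -24.00087619   0.         -68.23530399
  -8.54805064]
50 -39 [ 76.49031374  -4.40653487 -25.99565221   0.         -68.41088266
 -25.49031374]
50 -1.3199999999999998 [ 76.49031374  -4.40653487 -25.99565221   0.         -68.41088266
  12.18968626]
30 -59 [ 56.49031374  -4.40653487 -25.99565221   0.         -68.41088266
 -25.49031374]
30 -1.3199999999999998 [ 56.49031374  -4.40653487 -25.99565221   0.         -68.41088266
  32.18968626]
10 -79 [ 35.22805064  -2.23618019 -24.00087619   0.         -68.23530399
 -24.22805064]
10 -1.3199999999999998 [ 35.22805064  -2.23618019 -24.00087619   0.         -68.23530399
  53.45194936]
-4.35 -93.35 [ 20.81820811  -2.12922095 -23.8996091    0.         -68.22961185
 -24.16820811]
-4.35 -1.3199999999999998 [ 20.81820811  -2.12922095 -23.8996091    0.         -68.22961185
  67.86179189]
(0.451, -0.034, 0.033) [ 2.07807907e+01  1.30173920e+01 -4.07391308e+01  2.54444375e-14
 -3.62434771e+01  6.78992093e+01]
(0.448, -0.159, 0.033) [  4.25482324  14.88544077 -37.89389141   0.         -37.22066782
  84.42517676]
(0.58, -0.044, 0.075) [ 14.91486049  19.97238973 -22.18883459   0.         -47.83877567
  73.76513951]
(0.49, -0.05, 0.075) [ 17.09123356  12.5802725  -33.31836414   0.         -44.10136336
  71.58876644]
```

```bash
cat >> h.py <<'E'
def yaw(a): c,s=np.cos(a),np.sin(a);return np.array([[c,s,0],[s,-c,0],[0,0,-1.]])
RT=yaw(np.radians(-1.32))
def snap(n,f):
    ci,T=cam(n);p,d=robot.grab_frame(n);cv2.imwrite("pics/"+f+".png",p[...,::-1]);np.savez("pics/"+f+".npz",T=T,d=d);return ci,T,p,d
E
python3 - <<'E'
from h import *
r=np.radians
robot.movej([76.5,-4.4,-26,0,-68.4,-5]);print(robot.read_t(),robot.read_position())
robot.movej([40,-4.4,-26,0,-68.4,48]);print(robot.read_t(),robot.read_position())
robot.goto(np.array([.430,-.095,.26]),RT);print(robot.read_t(),robot.read_position(),robot.read_force())
robot.dwell(.2)
ci,T,p,d=snap("wrist","w1")
for P in((.451,-.034,.065),(.448,-.159,.01),(.541,-.036,.106),(.479,.085,.05)): print(P,w2pix(ci,T,P))
E
```

```text
1.3333 [0.27647336 0.3305778  0.25007008]
2.3833 [0.41836153 0.10129701 0.24971458]
3.1833 [ 0.43022913 -0.09441344  0.25998563] [-0.06976161  0.05111807 -0.59917688]
(0.451, -0.034, 0.065) [265.61919634 158.65802662]
(0.448, -0.159, 0.01) [373.56523914 152.32612189]
(0.541, -0.036, 0.106) [253.57679661  64.57540261]
(0.479, 0.085, 0.05) [158.66356324 133.69123669]
```

View pics/w1.png

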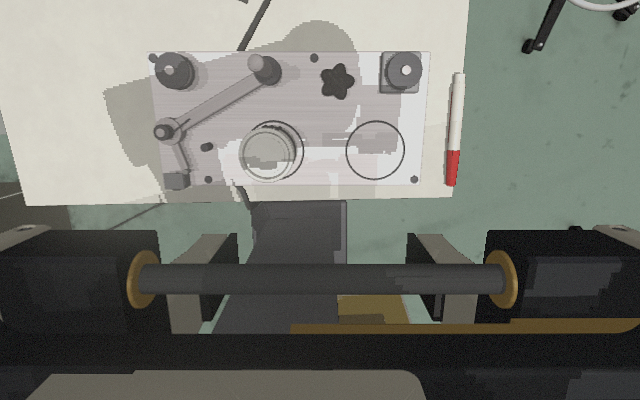

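```bash
python3 - <<'E'
from h import *
S=lambda m:print(m,round(robot.read_t(),2),robot.read_position().round(4),np.round(robot.read_force(),1),round(robot.read_grip_width(),3))
robot.goto(np.array([.4512,-.034,.14]),RT)
robot.servo_line(np.array([.4512,-.034,.033]),RT,speed=.1);S("down")
robot.move_gripper(.705);S("cage")
robot.servo_line(np.array([.4492,-.1602,.033]),RT,speed=.05);S("slid")
robot.move_gripper(.85);robot.dwell(.3);robot.move_gripper(1.0);S("open")
robot.servo_line(np.array([.4492,-.1602,.20]),RT,speed=.15);S("up")
robot.goto(np.array([.43,-.08,.26]),RT);robot.dwell(.2)
ci,T,p,d=snap("wrist","w2")
for P in((.4492,-.1602,.01),(.4492,-.1602,.065)): print(P,w2pix(ci,T,P))
q=p[30:220,140:440];cv2.imwrite("pics/w2c.png",cv2.resize(q,None,fx=2.6,fy=2.6,interpolation=cv2.INTER_CUBIC)[...,::-1])
E
```

```text
down 5.26 [ 0.4517 -0.0339  0.0335] [-0.3 -0.1  0. ] 1.004
cage 5.93 [ 0.4512 -0.034   0.033 ] [-0.1 -0.1  0.5] 0.706
slid 8.61 [ 0.4492 -0.1602  0.033 ] [ 0.1  0.5 -0.6] 0.702
open 9.92 [ 0.4492 -0.1602  0.033 ] [-1.   0.8  0.3] 1.0
up 11.18 [ 0.4486 -0.1601  0.1991] [-0.7 -0.4  0.1] 0.999
(0.4492, -0.1602, 0.01) [385.3288071  150.05885313]
(0.4492, -0.1602, 0.065) [394.93389559 156.55105967]
```

View pics/w2c.png

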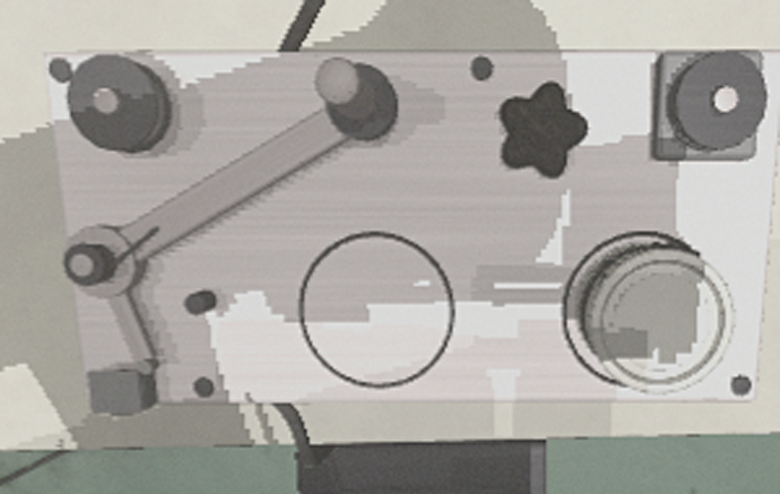

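Ring_b centre is at px ≈(386,148.5) and the tin top at ≈(394.6,152), so they agree to about 3 mm and the tin is placed. The post top is at (270,60.8). Next is the post.

```bash
python3 - <<'E'
from h import *
S=lambda m:print(m,round(robot.read_t(),2),robot.read_position().round(4),np.round(robot.read_force(),1),round(robot.read_grip_width(),3))
ci=robot.camera_info("wrist");T=np.load("pics/w2.npz")["T"]
for n,uv,z in(("post",(270,60.8),.106),("ringa",(284.6,148.8),.01),("ringb",(386.2,148.5),.01),("tin",(394.6,152),.065),("pivot",(171.5,131.5),.05)):print(n,pix2plane(ci,T,uv,z).round(4))
robot.move_gripper(0)
robot.goto(np.array([.50,-.043,.22]),RT)
robot.goto(np.array([.578,-.043,.18]),RT)
robot.servo_line(np.array([.578,-.043,.075]),RT,speed=.12);S("down")
for x in(.57,.565,.56,.555,.55,.545):
    robot.servo_line(np.array([x,-.043,.075]),RT,speed=.04);robot.dwell(.1);S(x)
E
```

```text
post [ 0.5427 -0.0381  0.106 ]
ringa [ 0.4537 -0.0358  0.01  ]
ringb [ 0.4511 -0.1612  0.01  ]
tin [ 0.4541 -0.1597  0.065 ]
pivot [0.4805 0.0829 0.05  ]
down 15.26 [ 0.5786 -0.0429  0.076 ] [-0.4 -0.8  0.2] 0.007
0.57 15.71 [ 0.5701 -0.0429  0.0753] [ 0.  -0.2  0.2] 0.005
0.565 16.08 [ 0.5651 -0.043   0.075 ] [0.2 0.8 0.4] 0.003
0.56 16.46 [ 0.5607 -0.0428  0.0753] [ 3.3  0.7 -0.4] 0.003
0.555 16.83 [ 0.556  -0.0426  0.0753] [ 4.8  0.8 -0.5] 0.005
0.55 17.21 [ 0.5508 -0.0425  0.0752] [ 4.8  2.2 -0.6] 0.002
0.545 17.58 [ 0.5462 -0.0431  0.0754] [ 6.5 -1.1 -1.2] 0.002
```

```bash
python3 - <<'E'
from h import *
S=lambda m:print(m,round(robot.read_t(),2),robot.read_position().round(4),np.round(robot.read_force(),1))
for x,y in((.535,-.046),(.525,-.048),(.515,-.05),(.505,-.051),(.498,-.052),(.493,-.052)):
    robot.servo_line(np.array([x,y,.075]),RT,speed=.04);robot.dwell(.1);S(x)
robot.dwell(.4);S("hold")
for n in("top","side"): ci,T,p,d=snap(n,n+"3")
t=cv2.imread("pics/top3.png")[185:275,285:445];s=cv2.imread("pics/side3.png")[190:340,220:400]
cv2.imwrite("pics/c3.png",np.vstack([cv2.resize(t,(480,270),interpolation=3),cv2.resize(s,(480,400)[:2],interpolation=3)])[:590])
E
```

```text
0.535 18.09 [ 0.5365 -0.0462  0.0755] [ 7.9 -2.1 -2. ]
0.525 18.6 [ 0.5269 -0.0484  0.0756] [ 8.6 -4.1 -2.1]
0.515 19.11 [ 0.5157 -0.0505  0.0754] [ 5.4 -2.7  0.2]
0.505 19.61 [ 0.5067 -0.0513  0.0756] [ 7.7 -3.8 -2. ]
0.498 20.03 [ 0.4999 -0.0521  0.0756] [ 8.4 -2.3 -3.9]
0.493 20.41 [ 0.495  -0.052   0.0756] [ 8.5 -2.4 -3.6]
hold 20.81 [ 0.495  -0.052   0.0756] [ 9.2 -2.3 -2.6]
```

View pics/c3.png

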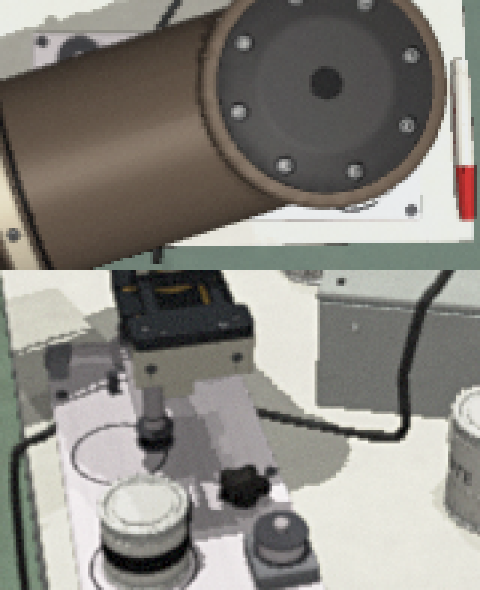

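```bash
python3 - <<'E'
from h import *
ci,T=cam("side")
piv=np.array([.480,.084]);rest=np.array([.542,-.037])
for th in(.42,.5,.61):
    c,s=np.cos(th),np.sin(th);v=rest-piv;p=piv+np.array([c*v[0]+s*v[1],-s*v[0]+c*v[1]])
    for z in(.0365,.060):
        q=w2pix(ci,T,(*p,z));print(th,p.round(4),z,"crop px",((q-[220,190])*480/180+[0,270]).round(1))
E
```

```text
0.42 [ 0.4873 -0.0518] 0.0365 crop px [166.4 429.8]
0.42 [ 0.4873 -0.0518] 0.06 crop px [165.  404.4]
0.5 [ 0.4764 -0.0519] 0.0365 crop px [152.1 432.2]
0.5 [ 0.4764 -0.0519] 0.06 crop px [150.6 406.8]
0.61 [ 0.4615 -0.0507] 0.0365 crop px [132.2 434.3]
0.61 [ 0.4615 -0.0507] 0.06 crop px [130.4 408.9]
```

```bash
python3 -c "
from rig import robot
print(robot.read_t(),robot.read_position(),robot.read_force());robot.job_done();print(robot.read_t())"
```

```text
20.9083 [ 0.49498213 -0.05204242  0.07556093] [ 8.9945322  -1.9023687  -3.30563856]
the job is handed in; nothing more can be done
the job is handed in; nothing more can be done
```

The tin is on the empty ring mark and the tensioner arm is being held back past its click. I handed the job in at about 21 s; no verdict was reported.

- **Tin:** I slid it flat along the plate between loosely closed fingers, then opened them and lifted clear. A wrist picture afterwards put it about 3 mm from the ring centre, inside the 12 mm limit.
- **Tensioner arm:** I pushed the post back with the shut fingers. The push force rose to about 8.6 N, dropped to 5.4 N, then rose again, which fits the pawl going over its tooth. I couldn't see the pawl directly.
- **Final hold:** The push at hand-in was about 9 N. The arm angle came out at about 0.50 rad from the finger position and about 0.485 rad from the side picture. Both are inside the 0.42–0.61 range.
- **Other items:** The star knob looked undisturbed in the side picture, and nothing came near the other tins. I didn't measure their positions again.

No check failed.

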